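# Lay out the warning lamp for refitting on the mastering bench

### The arm

A 6-joint arm with a two-finger parallel gripper is mounted at the origin on the work surface. World frame = base frame: x ahead of the robot, y to its left, z up, the work surface at z = 0. Lengths are in mm, angles in rad, forces in N, time in s.
With the tool pointing down it reaches from about 300 to 775 mm from the base axis. Payload 14.6 kg.
Tool frame: the origin (TCP) lies on the centre line of the jaws, within the pads' length; the fingertips stand 19 mm ahead of it and the grasp point (between the pads) is the TCP (bot.tip_reach is the distance from the TCP to the fingertips, in mm); y points along the fingers, x is the direction in which the jaws open and shut, and the axes are right-handed (so a half turn about y gives the same grasp; the last joint's range is limited). The gripper opens to 85 mm and grips with 20 to 120 N. Pads are 22 mm wide; open, the fingers measure 114 mm over their backs; the gripper's body (76 mm by 85 mm) begins 54 mm behind the grasp point. The pads swing forward as they close: fully open they stand 13 mm farther back than shut.
Start: joints at [1.088, 0.3, 1.521, -0, 1.321, -0.067], TCP at [222.153, 503.127, 222.381] pointing down, gripper open.
Joint ranges: [-3.03, 3.03], [-0.79, 2.21], [0.23, 2.52], [-1.04, 4.18], [0, 3.07], [-2.55, 2.55]. Speed limits (rad/s): [2.22, 2.22, 2.57, 3.14, 3.14, 3.14].

### API

Orientations are given as a unit quaternion [w, x, y, z].
In Python, from rig import bot gives the robot as it stands. Calls block until the motion is done:
- bot.move_to(position, orientation): joint-space move of the TCP to a pose.
- bot.servo_line(position, attitude=None, speed=150, until_force=None): straight line of the TCP; attitude=None keeps the orientation; speed is the mean speed in mm/s. With until_force (N) it stops when the force on the tool has changed by that much, and returns True; else False.
- bot.move_joints(angles): joint-space move.
- bot.move_gripper(opening, grip_force=None): finger opening in mm; grip_force is the grip in N (None keeps the last); returns when the fingers have stopped.
- bot.dwell(seconds).
- bot.ik(position, orientation): joint angles nearest the present ones, or None.
- bot.read_state(): the state.
- bot.read_camera(name): name is "scene" or "top"; returns a dict with "image" (420x560x3 uint8, blue, green, red), "depth" (420x560 float32, mm along the optical axis (not along the pixel's ray), 0 where there is no reading), "fovy" (degrees; the focal length in pixels is half the picture's height over the tangent of half this angle, whatever the lens; pixels are square), "cx", "cy" (the principal point, pixels), "eye" and "attitude" of the camera in the world. Camera axes: x right, y down, z forward; pixel columns grow to the right and rows downward; lengths in mm; the calibration is good to about 2 mm. A picture is of the moment at which its call begins.
A pose or a line that the arm cannot do raises bot.MotionError and nothing moves.
- bot.finish_job(): hands the job in, once; it reports no verdict.
The state is a dict: "clock": time; "joint_positions": joint angles; "qvel": joint speeds; "effort": joint torques, N m; "ee_pos": TCP position; "tool_rot": TCP orientation; "ft_force": force on the tool from outside, world axes, zero at the start; "moment": the same for the moment, N m; "grip_width": finger opening in mm.
Only numpy, scipy, OpenCV 4.12 (cv2) and the standard library are available. Lean on these libraries where they do the work, as an engineer would, in place of code of your own. Each camera call takes 0.05 s, during which the arm holds its last target.

### The job

The lamp plate in the jig is finished: throw the toggle clamp's red handle back over centre, leave the clamp open, take the plate out and lay the lamp's parts on the grey rubber mat for refitting. The plate lies flat between the silver disc and the lampholder, in line with both and touching neither, its long sides parallel to the mat's yellow edge; the red lens stands dome up on the middle of the silver disc; and the brass locknut goes over the lampholder's neck, down flat on its shoulder. Lay the white centre punch on the mat close behind the plate, on the side away from the yellow edge and parallel to that edge.

Things in the scene. Friction and masses are not known exactly. Their poses are not given: they have to be found in the camera images.
- mat: Grey rubber layout mat, fixed, 200 mm (x) by 320 mm (y), 3 mm thick, yellow stripe along its -x edge, which faces the robot. Origin: centre of its underside; x points away from the stripe ('behind'), z up. Disc and lampholder are fixed on it on about the line x = -30 mm, at about y = +98 and -98 mm, either way round.
- disc: Silver lacquer (acetate) test disc, fixed on the mat, 100 mm across, 2 mm thick, with a 7 mm dark dot at its centre. Origin: centre of its underside, on the mat's top.
- lampholder: Lampholder, fixed upright on the mat: black foot 40 mm across, black body 26 mm across up to a flat shoulder 33 mm above its underside, then a brass neck 14 mm across up to 48 mm, its last 4 mm chamfered. Origin: centre of its underside, on the mat's top; z up.
- jig: Beech board, fixed, 250 mm (x) by 300 (y), 18 thick; origin: centre of its underside, z up. Toggle clamp in the plane x = 80: arm pivot at y = 30, z = 54; the arm lies level towards -y, a sprung rubber foot presses the plate (5 N) at y = -26. Plate: on a black anvil (36 by 56, top z = 28, centre x = 80, y = -50), back stop on its +y side. Loose parts lie on the side x < 10.
- clamp_handle: Clamp handle, upright (z axis) when clamped. Origin: its pin on the arm. Red grip 13 (x) by 16 mm (y), z = 22 to 88 mm (top 166 mm above the jig's underside). Push its -y face (8 mm from the axis, towards the plate) to the jig's +y and down: it leans back 75 degrees to its stop, the pin moving too, and stays. Before it, all is free from 78 mm above the jig's underside up.
- clamp_arm (a joint): Angle of the clamp's arm: 0 when clamped (level), rising as the handle is thrown back, about 1.6 when fully open (upright), where it stays. It moves little while the handle passes over centre.
- plate: Lamp plate of pale blue anodised aluminium, 40 mm (its x) by 60 mm (its y), 8 mm thick, with a 16 mm hole in its middle. Origin: centre of its underside. It starts in the clamp, long side along the jig's y.
- lens: Red glass lens, a round dome with a straight rim: 36 mm across, rim 10 mm high, 19.5 mm high in all. Origin: centre of its flat underside, z up to the dome. (The smaller green lens is not wanted.)
- locknut: Brass hexagon locknut, 30 mm across flats, 8 mm thick, hole 18 mm wide. Lies flat; origin: centre of its underside; its x axis is square to one pair of flats. (The smaller dark steel nut is not wanted.)
- punch: Centre punch, 121 mm long, lying along its x axis: white plastic hexagon handle, 14 mm high and 16 mm wide, from x = -40 to +40 mm, steel nose with its point at +75 mm, steel cap to -46 mm. Origin: under the middle of the white handle, on the surface it lies on.
Not all that is in view belongs to the job. There is more than one size of the punch; the one meant has the size given above.

How it is judged (in metres and radians):
On the way:
1. the toggle clamp is thrown open while the plate still lies in the jig (value of joint clamp_arm above 1.2 rad and distance of plate from where it was at the start of the episode below 0.03 m), for 0.2 s.
At the end, for the whole second after the job is handed in: Clamp open (over 1.2 rad). Plate flat between disc and lampholder, within 15 mm of their line, clear of both, square to 0.2 rad. Lens upright within 13 mm of the disc's centre. Nut flat on the shoulder. Punch on the mat up to 115 mm behind the plate, 40 mm sideways, parallel to 0.25 rad. All still (value of joint clamp_arm above 1.2 rad and x of plate in the frame of mat between -0.045 and -0.015 m and horizontal distance between plate and disc above 0.081 m and horizontal distance between plate and lampholder above 0.052 m and horizontal distance between plate and mat below 0.055 m and z of plate in the frame of mat between 0.001 and 0.006 m and angle between the y axis of plate and the y axis of mat, either way round below 0.2 rad and angle between plate's own z axis and vertical below 0.1 rad and horizontal distance between lens and disc below 0.013 m and z of lens in the frame of disc between 0.0005 and 0.005 m and angle between each of lens, locknut's own z axis and vertical below 0.12 rad and horizontal distance between locknut and lampholder below 0.005 m and z of locknut in the frame of lampholder between 0.03 and 0.0365 m and x of punch in the frame of mat between 0 and 0.085 m and horizontal distance between punch and plate between 0.026 and 0.115 m and y of punch in the frame of plate between -0.04 and 0.04 m and z of punch in the frame of mat between -0.006 and 0.022 m and angle between the x axis of punch and the y axis of mat, either way round below 0.25 rad and angle between the x axis of punch and the z axis of mat, either way round above 1.45 rad and linear speed of each of plate, lens, locknut, punch below 0.03 m/s); the robot touches nothing.
It also fails if it takes over 115 s, if anything falls off the work surface, if the arm or the gripper's body presses on something with over 40 N, if the wrist force passes 120 N, or if a joint passes its speed limit or range.

## Working session

There is one attempt and no reset: what is moved stays moved. The work goes in short steps, each a Python script; the robot and the scene stay as the last script left them, time stands still between calls to the robot, and variables do not carry over. Pictures are saved under pics/ and viewed, and the job is handed in when it is done.

```bash
ls; mkdir -p pics; cat > h.py <<'E'
from rig import bot
import numpy as np, cv2
from scipy.spatial.transform import Rotation as R
def shot(n,tag):
    c=bot.read_camera(n); cv2.imwrite(f'pics/{tag}.png',c['image']); 
    np.savez(f'pics/{tag}.npz',**{k:np.array(v) for k,v in c.items()}); return c
def load(tag): 
    d=np.load(f'pics/{tag}.npz'); return {k:d[k] for k in d}
def Rc(c):
    a=np.array(c['attitude'],float)
    if a.shape==(3,3): return a
    return R.from_quat(a[[1,2,3,0]]).as_matrix()
def f(c): return 210/np.tan(np.radians(float(c['fovy']))/2)
def px(c,u,v,z=None):
    d=np.array([(u-float(c['cx']))/f(c),(v-float(c['cy']))/f(c),1.])
    w=Rc(c)@d; e=np.array(c['eye'],float)
    if z is None:
        return e+w*float(c['depth'][int(round(v)),int(round(u))])
    return e+w*(z-e[2])/w[2]
def proj(c,p):
    q=Rc(c).T@(np.array(p,float)-c['eye']); return q[:2]/q[2]*f(c)+[float(c['cx']),float(c['cy'])]
def crop(tag,u0,v0,u1,v1,s,out):
    im=cv2.imread(f'pics/{tag}.png')[v0:v1,u0:u1]
    cv2.imwrite(f'pics/{out}.png',cv2.resize(im,None,fx=s,fy=s,interpolation=cv2.INTER_CUBIC))
E
python3 - <<'E'
from h import *
for n in('scene','top'):
    c=shot(n,n+'0'); print(n,c['eye'],c['attitude'],c['fovy'],c['cx'],c['cy'])
s=bot.read_state();print(s, bot.tip_reach)
E
```

```text
pics
scene [1109.48866744  594.79587341  692.8348222 ] [-0.18542969  0.36953973  0.81120013 -0.41353424] 48.19187539007597 280.71238169900244 200.4018782921987
top [ 438.34289118   45.78336807 1001.38444829] [ 0.01305983 -0.70662148  0.70743025 -0.00761397] 54.06659187853797 274.92145924500153 198.74650252808243
{'clock': 0.1, 'joint_positions': array([ 1.08838610e+00,  3.00419378e-01,  1.52150160e+00, -2.14918928e-05,
        1.32070855e+00, -6.66154499e-02]), 'qvel': array([-5.41161681e-04, -1.09106495e-03, -1.89818552e-04,  1.37357542e-03,
        3.98535511e-05,  6.66703576e-05]), 'effort': array([-4.38006173e-04, -5.44384146e+01, -3.62366474e+01, -1.00011930e-04,
        3.13316348e-03, -1.74131958e-05]), 'ee_pos': array([222.07019416, 502.94077587, 221.88331688]), 'tool_rot': array([-0.59224827,  0.5926196 ,  0.38571737, -0.38634973]), 'ft_force': array([-0.03310279, -0.11600021,  0.89587625]), 'moment': array([ 0.06638043,  0.0250878 , -0.01679578]), 'grip_width': 85.69996337205443} 19.0
```

View pics/top0.png

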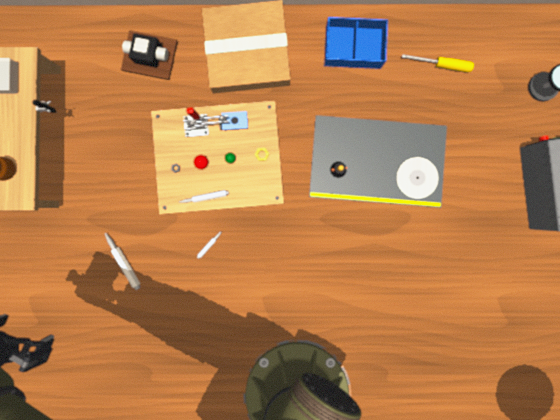

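View pics/scene0.png

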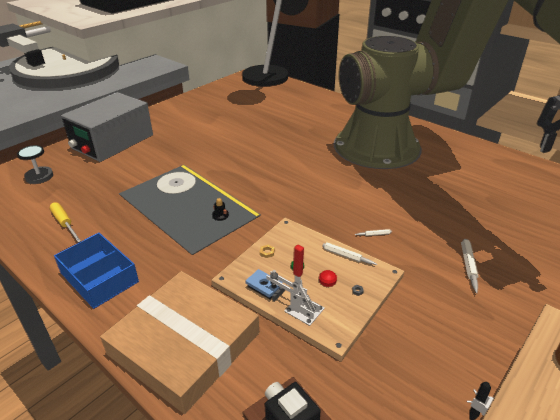

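The top view shows up = +x and left = +y. The jig is around (217,157), the mat around (378,160) with the lampholder left and the disc right. There are three punches, at (205,197), (122,260) and (208,245).

```bash
python3 - <<'E'
from h import *
crop('top0',145,95,290,220,5.4,'c1'); crop('top0',300,105,455,215,5,'c2'); crop('top0',90,220,240,300,5,'c3'); crop('scene0',205,210,410,360,3.9,'c4')
c=load('top0')
print(f(c))
for u,v in [(122,260),(208,245),(205,197),(217,205),(380,150),(417,177),(338,169),(201,162),(262,154),(235,120),(160,100+20)]: print(u,v,px(c,u,v).round(1))
E
```

```text
411.55678151763834
122 260 [321.1 419.3  16. ]
208 245 [356.4 214.3  11.2]
205 197 [471.  218.   33.3]
217 205 [452.3 192.   17.4]
380 150 [ 585.8 -202.2    2.7]
417 177 [ 519.7 -290.3    5.3]
338 169 [535.  -93.1  49. ]
201 162 [553.6 227.6  34.2]
262 154 [574.4  84.2  18.7]
235 120 [654.3 148.   28.9]
160 120 [657.3 330.   18. ]
```

View pics/c1.png

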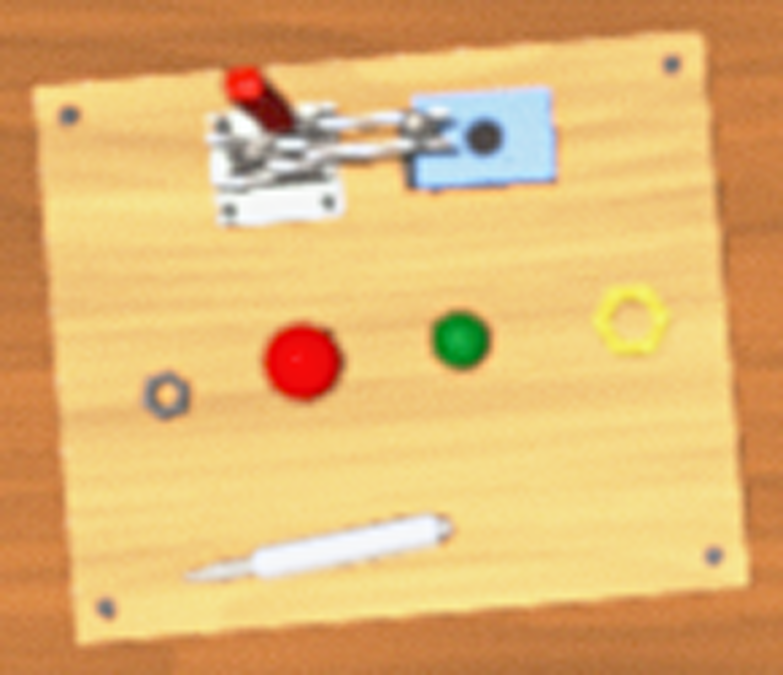

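View pics/c2.png

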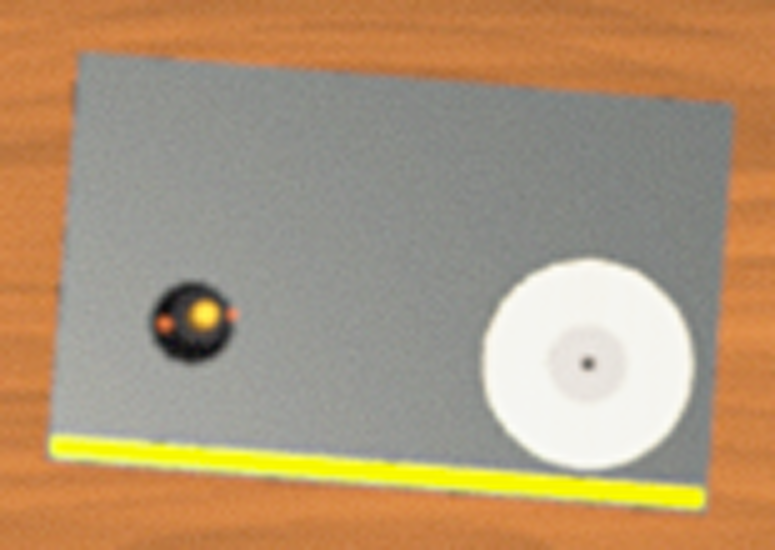

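View pics/c3.png

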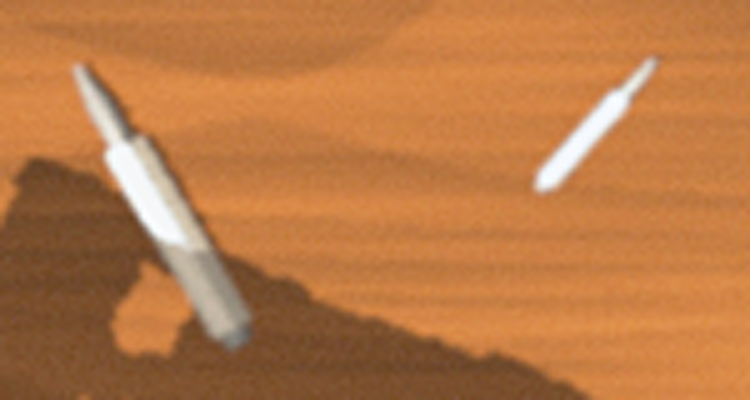

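View pics/c4.png

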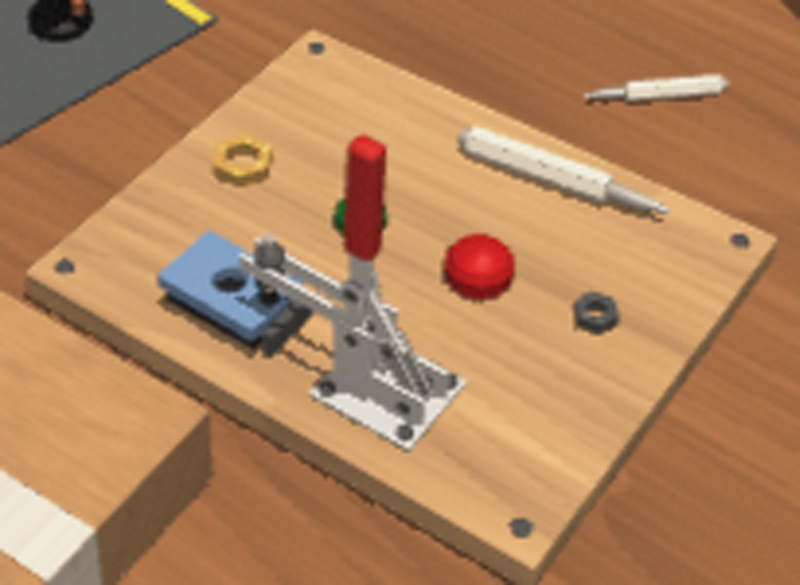

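The c1 crop shows:
- Clamp handle top at (245,82).
- Plate spanning (412–556, 88–187).
- Red lens at (303,362) and brass nut at (631,320).
- White punch from its point at (187,575) to its cap at (452,527).

The c2 crop shows the lampholder foot at (193,323) and the disc dot at (588,364). I'll convert these to positions and check them against the given sizes.

```bash
python3 - <<'E'
from h import *
c=load('top0')
def P(o,s,u,v,z): return px(c,(u+.5)/s-.5+o[0],(v+.5)/s-.5+o[1],z)
A=lambda u,v,z:P((145,95),5.4,u,v,z); B=lambda u,v,z:P((300,105),5,u,v,z)
def show(n,pts):
    pts=np.array(pts)[:,:2]
    print(n,'ctr',pts.mean(0).round(1),'sides',[round(float(np.linalg.norm(pts[i]-pts[i-1])),1) for i in range(len(pts))])
    return pts
J=show('jig',[A(33,88,18),A(704,33,18),A(748,585,18),A(78,643,18)])
M=show('mat',[B(80,53,3),B(735,103,3),B(705,510,3),B(50,458,3)])
def ax(Q): # yaw such that y axis = left
    y=(Q[0]-Q[1])+(Q[3]-Q[2]); x=(Q[0]-Q[3])+(Q[1]-Q[2])
    return np.degrees(np.arctan2(-y[0],y[1])),np.degrees(np.arctan2(x[1],x[0]))
print('yaw jig',ax(J),'mat',ax(M))
disc=B(588,364,5);lh=B(193,323,8);neck=B(206,314,51);print('disc',disc,'foot',lh,'neck',neck)
yaw=np.mean(np.radians(ax(M)));x=np.array([np.cos(yaw),np.sin(yaw)]);y=np.array([-x[1],x[0]])
for n,p in(('disc',disc),('lh',lh),('neck',neck)): d=p[:2]-M.mean(0); print(n,'in mat',d@x,d@y)
Pl=show('plate',[A(412,97,36),A(551,87,36),A(556,180,36),A(413,188,36)])
print('hole',A(485,138,36))
yawj=np.mean(np.radians(ax(J)));xj=np.array([np.cos(yawj),np.sin(yawj)]);yj=np.array([-xj[1],xj[0]])
print('jig pred plate',J.mean(0)+80*xj-50*yj, 'plate yaw',ax(Pl))
print('handle top pred',J.mean(0)+80*xj+30*yj,'seen',A(245,82,166))
print('lens',A(303,362,28),'nut',A(631,320,26), 'nut edges',A(594,320,26),A(668,320,26),A(612,288,26),A(650,288,26),A(612,353,26),A(650,353,26))
pt,cap,h0,h1=A(187,575,25),A(452,527,25),A(254,563,30),A(440,527,30)
print('punch',pt,cap,np.linalg.norm(pt-cap),'handle ctr',(h0+h1)/2,np.linalg.norm(h0-h1), 'ang of point dir',np.degrees(np.arctan2(*(pt-cap)[1::-1])))
# lens/handle from depth hsv
im=c['image'];hsv=cv2.cvtColor(im,cv2.COLOR_BGR2HSV)
for n,m in(('red',((hsv[...,0]<6)|(hsv[...,0]>175))&(hsv[...,1]>200)),('nut',(hsv[...,0]>24)&(hsv[...,0]<33)&(hsv[...,1]>150))):
    k,l,s,ce=cv2.connectedComponentsWithStats(m.astype(np.uint8))
    for i in range(1,k):
        if s[i,4]>15: 
            q=np.argwhere(l==i); W=np.array([px(c,b,a) for a,b in q]); print(n,s[i],ce[i],W.min(0).round(),W.max(0).round())
E
```

```text
jig ctr [567.9 192.5] sides [248.7, 300.6, 246.9, 298.0]
mat ctr [ 559.7 -197. ] sides [198.3, 319.3, 198.6, 317.5]
yaw jig (np.float64(4.711402988977371), np.float64(4.762425875797889)) mat (np.float64(-4.589567013174856), np.float64(-4.680697714132674))
disc [ 518.72244419 -290.83923562    5.        ] foot [538.65410077 -99.60438057   8.        ] neck [538.47427685 -99.33987395  51.        ]
disc in mat -33.29910643779555 -96.82960978248781
lh in mat -28.886345625855824 95.39049390380309
neck in mat -29.08695623707887 95.63960386563981
plate ctr [652.4 149.6] sides [40.1, 61.0, 41.0, 62.6]
hole [652.41086268 148.70000628  36.        ]
jig pred plate [651.72355386 149.31489367] plate yaw (np.float64(3.516035432734352), np.float64(1.9639749482297555))
handle top pred [645.11710558 229.04164477] seen [645.18975195 225.92807818 166.        ]
lens [555.25683196 229.50571233  28.        ] nut [573.77650941  85.2377502   26.        ] nut edges [573.81079162 101.54680342  26.        ] [573.74223604  68.93290376  26.        ] [587.95156078  93.61464158  26.        ] [587.91446553  76.85988457  26.        ] [559.20676982  93.60957028  26.        ] [559.17351241  76.86918625  26.        ]
punch [461.6537548 280.8148319  25.       ] [482.64383459 164.08998115  25.        ] 118.5971088760244 handle ctr [474.58999007 209.49388471  30.        ] 82.99303712183146 ang of point dir 100.19427726476665
red [187 108  12  11  60] [191.93333333 112.56666667] [639. 219. 110.] [649. 232. 167.]
red [539 136  10   5  34] [543.38235294 137.97058824] [ 438. -610.    1.] [ 614.   46. 1001.]
red [194 155  14  14 141] [200.63829787 161.62411348] [438.  46.  26.] [ 570.  244. 1001.]
nut [438  57  36  14 301] [455.72093023  63.18272425] [ 438. -432.    0.] [ 807.   46. 1001.]
nut [256 149  12  12  48] [259.875  153.8125] [559.  72.  14.] [586.  98.  29.]
nut [310 193 131  14 454] [377.3876652 199.1277533] [ 438. -347.   -3.] [ 482.   46. 1001.]
```

All sizes and mat and jig frames agree to 1–2 mm. The target punch is the one on the jig (about 119 mm measured, 121 mm given). I'll do the clamp first.

```bash
cat >> h.py <<'E'
JC=np.array([567.9,192.5]);JY=np.radians(4.74)
MC=np.array([559.7,-197.0]);MY=np.radians(-4.63)
def fr(C,a,x,y): return C+np.array([x*np.cos(a)-y*np.sin(a),x*np.sin(a)+y*np.cos(a)])
def jig(x,y): return fr(JC,JY,x,y)
def mat(x,y): return fr(MC,MY,x,y)
def att(yaw): # jaw direction at angle yaw (deg), tool down; nearest half turn
    best=None
    for k in (0,180):
        t=np.radians(yaw+k); a=np.array([np.cos(t),np.sin(t),0]); y=np.array([0,0,-1.])
        q=R.from_matrix(np.c_[a,y,np.cross(a,y)]).as_quat()[[3,0,1,2]]
        j=bot.ik([600,0,250],q)
        if j is None: continue
        if best is None or abs(j[5])<best[0]: best=(abs(j[5]),q)
    return best[1]
def st(msg=''):
    s=bot.read_state(); print(msg,'t%.1f'%s['clock'],s['ee_pos'].round(1),'F',s['ft_force'].round(1),'w%.1f'%s['grip_width'])
def p3(xy,z): return [float(xy[0]),float(xy[1]),float(z)]
E
python3 - <<'E'
from h import *
q=att(np.degrees(JY)); 
# corner (jig y, tip z) path, finger half depth 11, tip at TCP-19
path=[(5,130),(22,130),(40,127),(62,118),(86,100),(100,82)]
def T(y,z): return p3(jig(80,y-11),z+19)
for y,z in path+[(5,190),(106,72)]:
    assert bot.ik(T(y,z),q) is not None
bot.move_gripper(0,60); st()
bot.move_to(T(0,200),q); st('above')
bot.servo_line(T(3,130),speed=150); st('down')
shot('scene','s1'); shot('top','t1')
E
```

```text
t0.9 [222.2 503.1 222.4] F [ 0.6 -0.5  0.1] w0.2
above t2.8 [648.1 189.2 219.2] F [-0.9  0.4  0.1] w0.2
down t3.4 [648.6 191.5 150.1] F [ 0.1 -0.3  0.3] w0.2
```

View pics/s1.png

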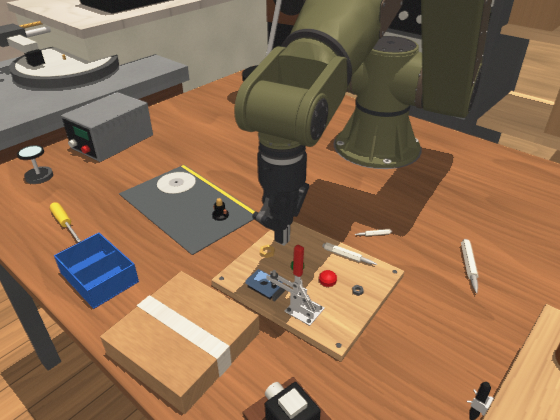

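The closed fingers hang at about (283,235), just on the plate side of the red handle at (298,260), as planned. Next I push.

```bash
python3 - <<'E'
from h import *
c=load('s1'); print([px(c,283,v).round(1) for v in (232,236,240,243)])
def T(y,z): return p3(jig(80,y-11),z+19)
for y,z in [(22,130),(40,127),(62,118),(86,100),(100,82)]:
    r=bot.servo_line(T(y,z),speed=80,until_force=70); st((y,z,r))
    if r: break
else:
    r=bot.servo_line(T(106,70),speed=50,until_force=25); st(r)
shot('scene','s2')
E
```

```text
[array([656.2, 200.5, 189.6]), array([654.7, 199.1, 179.1]), array([653.9, 198.4, 169.3]), array([655.8, 200.1, 164.8])]
(22, 130, False) t3.9 [646.5 210.8 149. ] F [-0.7  0.  -0. ] w-0.2
(40, 127, False) t4.3 [645.  228.6 145.7] F [-0.2 -1.   0. ] w0.0
(62, 118, False) t4.7 [643.2 250.4 136.6] F [0.1 0.1 0.5] w-0.1
(86, 100, False) t5.2 [641.2 274.1 118.6] F [1.2 0.3 0.5] w-0.0
(100, 82, False) t5.7 [640.  288.  100.4] F [-0.8  0.7 -0.5] w0.1
False t6.1 [639.6 293.8  88.7] F [ 0.7 -0.4 -0.1] w0.6
```

View pics/s2.png

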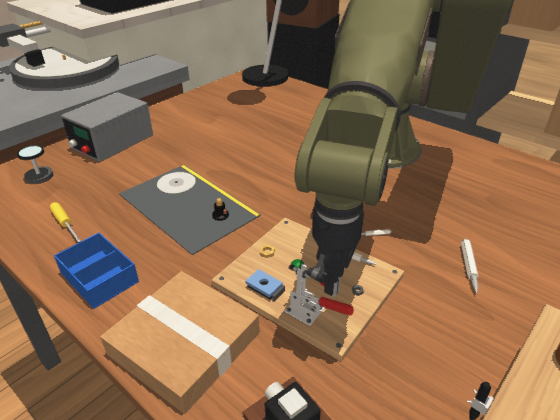

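The handle lies back at (335,306), the arm stands upright at (298,275) and the plate is still in place at (265,284). I'll retreat and look from above the plate.

```bash
python3 - <<'E'
from h import *
s=bot.read_state()['ee_pos']
bot.servo_line([s[0],s[1],225],speed=250)
q=att(np.degrees(JY))
bot.move_to(p3(jig(80,-57),150),q); bot.move_gripper(58,60); st()
shot('scene','s3'); shot('top','t3')
crop('s3',200,180,400,330,4,'c5')
c=load('s3')
# upright clamp arm extents
W=np.array([list(px(c,u,v)) for u in range(285,325) for v in range(255,330)])
L=(W[:,:2]-JC)@np.array([[np.cos(JY),-np.sin(JY)],[np.sin(JY),np.cos(JY)]])
m=(W[:,2]>60)&(abs(L[:,0]-80)<20); print('arm y,z', L[m].min(0),L[m].max(0),W[m,2].max())
E
```

```text
t8.1 [652.3 142.4 150. ] F [-1.   0.7  0.1] w57.9
arm y,z [71.27656462  9.88228387] [93.70229274 87.48344127] 124.8338053867949
```

View pics/c5.png

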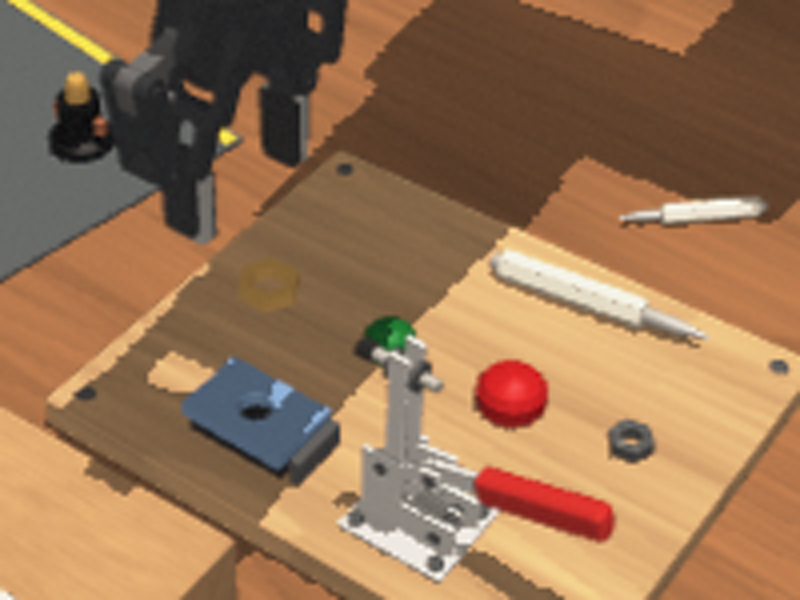

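The clamp arm is upright with its foot reaching jig y≈10, and the plate is free. I'll check fingertip height against the model, then grip the plate.

```bash
python3 - <<'E'
from h import *
c=load('s3')
for u,v in [(246,238),(251,238),(246,234),(274,218),(272,216)]: print(u,v,px(c,u,v).round(1))
q=att(np.degrees(JY))
bot.servo_line(p3(jig(80,-57),47),speed=130,until_force=15); st('down')
bot.move_gripper(20,60); st('grip')
bot.servo_line(p3(jig(80,-57),57),speed=60); st('lift')
bot.servo_line(p3(jig(80,-57),130),speed=150); st('lift')
shot('scene','s4'); crop('s4',200,180,400,330,4,'c6')
E
```

```text
246 238 [693.9 150.1 172.6]
251 238 [689.3 157.4 173.7]
246 234 [694.4 151.2 182.4]
274 218 [624.4 151.6 175.1]
272 216 [623.4 146.  176.2]
down t9.2 [652.9 142.4  48. ] F [-0.2 -0.2  0.4] w58.1
grip t9.6 [652.4 142.3  47.1] F [0.6 0.3 0.6] w20.1
lift t9.9 [652.7 142.4  57.8] F [-0.5 -0.1 -0.9] w19.8
lift t10.6 [651.9 142.2 129. ] F [-0.9  0.4 -0. ] w20.0
```

View pics/c6.png

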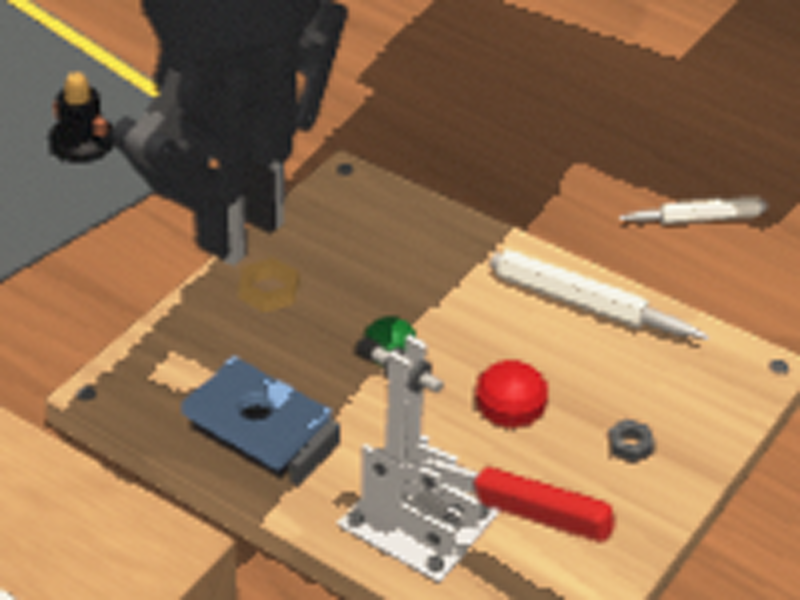

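The grip missed: the fingers closed to 20 mm above the plate, which didn't move. The fingertips must be higher than the model assumes, so I'll measure them properly.

```bash
python3 - <<'E'
from h import *
c=load('s3')
for z in (131,150,160,170): print(z,proj(c,[690,151,z]).round(1))
for v in range(232,248): print(v,[px(c,u,v).round(0)[[0,2]].tolist() for u in (248,252)])
s=bot.read_state(); print(s['ee_pos'],R.from_quat(s['tool_rot'][[1,2,3,0]]).as_matrix().round(3).tolist(),s['joint_positions'].round(3))
c=load('s4'); print('s4',[ (v,px(c,257,v).round(0).tolist()) for v in range(236,248)])
E
```

```text
131 [249.1 255.2]
150 [248.6 247.1]
160 [248.3 242.7]
170 [248.1 238.3]
232 [[690.0, 184.0], [684.0, 183.0]]
233 [[692.0, 185.0], [685.0, 181.0]]
234 [[689.0, 179.0], [685.0, 179.0]]
235 [[691.0, 179.0], [1109.0, 693.0]]
236 [[691.0, 176.0], [685.0, 174.0]]
237 [[691.0, 174.0], [687.0, 175.0]]
238 [[692.0, 173.0], [685.0, 170.0]]
239 [[691.0, 170.0], [686.0, 169.0]]
240 [[688.0, 163.0], [552.0, 0.0]]
241 [[559.0, -2.0], [555.0, 0.0]]
242 [[564.0, 1.0], [555.0, -2.0]]
243 [[565.0, -0.0], [559.0, -0.0]]
244 [[568.0, 1.0], [562.0, -0.0]]
245 [[571.0, 2.0], [579.0, 19.0]]
246 [[572.0, -0.0], [580.0, 18.0]]
247 [[576.0, 1.0], [584.0, 19.0]]
[651.76629158 142.21318536 128.5026661 ] [[0.997, -0.002, -0.083], [0.083, -0.0, 0.997], [-0.002, -1.0, -0.0]] [0.16  0.643 1.246 0.    1.255 0.077]
s4 [(236, [669.0, 152.0, 162.0]), (237, [669.0, 152.0, 160.0]), (238, [670.0, 153.0, 159.0]), (239, [669.0, 152.0, 155.0]), (240, [670.0, 152.0, 153.0]), (241, [669.0, 151.0, 150.0]), (242, [669.0, 151.0, 148.0]), (243, [667.0, 149.0, 143.0]), (244, [669.0, 150.0, 142.0]), (245, [669.0, 151.0, 140.0]), (246, [574.0, 55.0, 19.0]), (247, [577.0, 58.0, 20.0])]
```

By camera depth the fingertips sit about 17 mm above the reported TCP at 58 mm opening and about 10 mm above it at 20 mm. That disagrees with the stated 19 mm ahead, while XY agrees. I'll use the measured offset and descend with a force guard.

```bash
python3 - <<'E'
from h import *
bot.move_gripper(58,60); 
r=bot.servo_line(p3(jig(80,-57),9),speed=100,until_force=10); st(r)
shot('scene','s5'); crop('s5',200,200,360,320,5,'c7')
c=load('s5')
E
```

```text
False t12.4 [652.7 142.4   9.8] F [-0.5 -0.6  0.8] w58.1
```

View pics/c7.png

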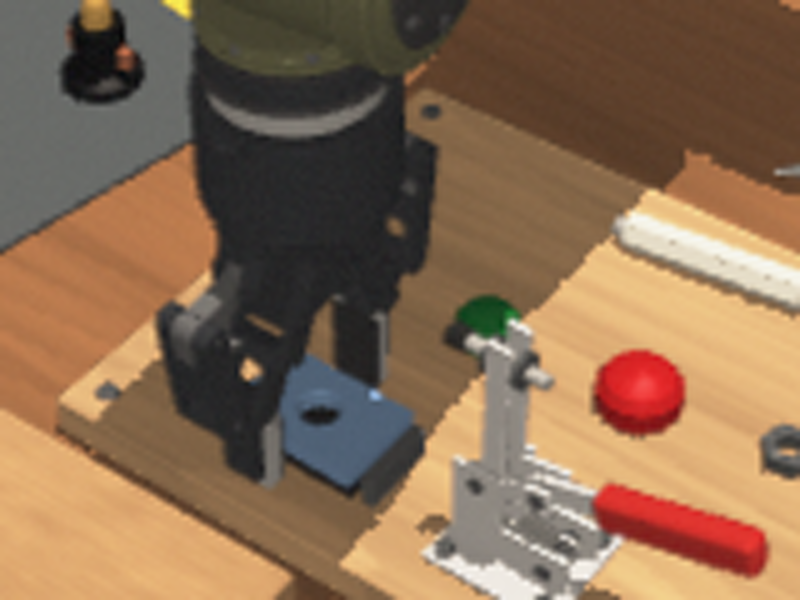

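The fingers now straddle the plate, with the tip at crop (270,485) below the plate's top. I'll close the gripper.

```bash
python3 - <<'E'
from h import *
bot.move_gripper(25,80); st('grip')
if bot.read_state()['grip_width']>35:
    bot.servo_line(p3(jig(80,-57),20),speed=60); st('lift')
    bot.servo_line(p3(jig(80,-60),100),speed=150); st('lift')
shot('scene','s6'); crop('s6',200,170,400,320,4,'c8')
c=load('s6')
E
```

```text
grip t12.8 [652.8 142.4   9.9] F [-0.4 -0.2  6. ] w37.6
lift t13.1 [652.5 142.3  20.6] F [-1.2 -0.7 -0.8] w37.7
lift t13.8 [652.1 139.2  98.9] F [-0.2  0.2 -0.8] w38.3
```

View pics/c8.png

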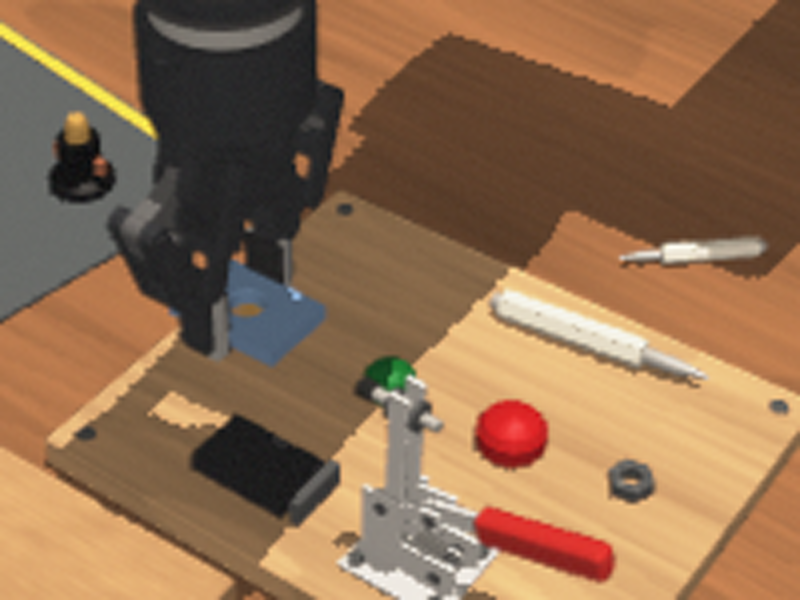

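The plate is held level at 37.6 mm width and the anvil is bare. Now I place it on the mat.

```bash
python3 - <<'E'
from h import *
q=att(np.degrees(MY)); t=mat(-31,7.3)
bot.move_to(p3(t,100),q); st('over')
bot.servo_line(p3(t,-6),speed=150); st('near')
r=bot.servo_line(p3(t,-18),speed=25,until_force=6); st(r)
shot('scene','s7'); crop('s7',100,140,300,290,4,'c9')
E
```

```text
over t15.2 [ 529.9 -186.5  100. ] F [ 0.6  0.3 -0.8] w38.0
near t16.0 [ 529.7 -187.    -6. ] F [ 0.  -0.1 -0.5] w37.9
True t16.3 [ 529.8 -187.2   -6.9] F [-1.3  0.3  6.2] w38.1
```

View pics/c9.png

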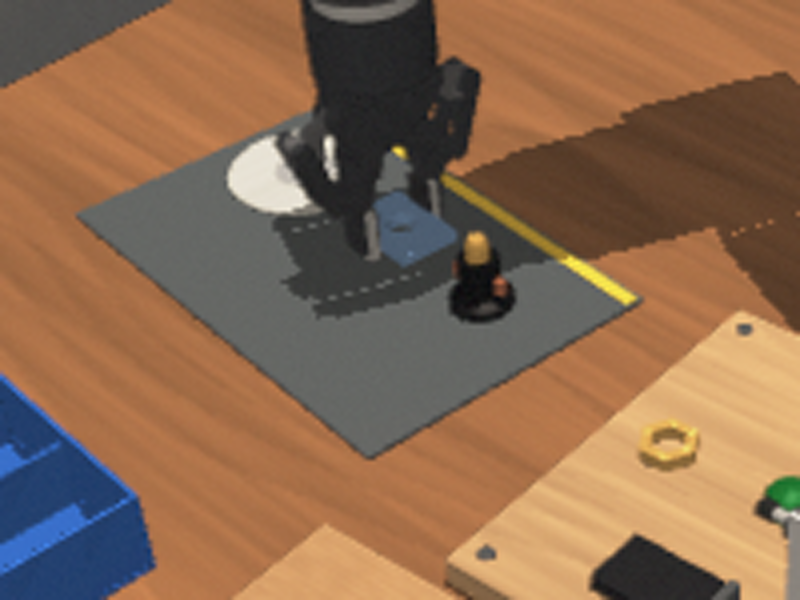

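The fingertips reached the mat first, about 5–8 mm below the plate, so releasing is a small flat drop. I'll release and check.

```bash
python3 - <<'E'
from h import *
s=bot.read_state()['ee_pos']
bot.servo_line([s[0],s[1],s[2]+1],speed=20)
bot.move_gripper(48,20); bot.dwell(.2); st('open')
bot.move_gripper(56);
bot.servo_line([s[0],s[1],130],speed=200)
q=att(10.2)
n=R.from_euler('z',10.2,degrees=True)
bot.move_to([473.2,212,150],q)
bot.move_gripper(45,60); st()
shot('top','t8'); shot('scene','s8'); crop('t8',300,105,455,215,5,'c10'); crop('s8',220,180,400,315,4.4,'c11')
E
```

```text
open t17.0 [ 529.8 -187.2   -5.9] F [-0.  -0.1 -0.4] w47.9
 t19.9 [473.4 211.5 149.9] F [-0.4 -0.   0.3] w45.0
```

View pics/c10.png

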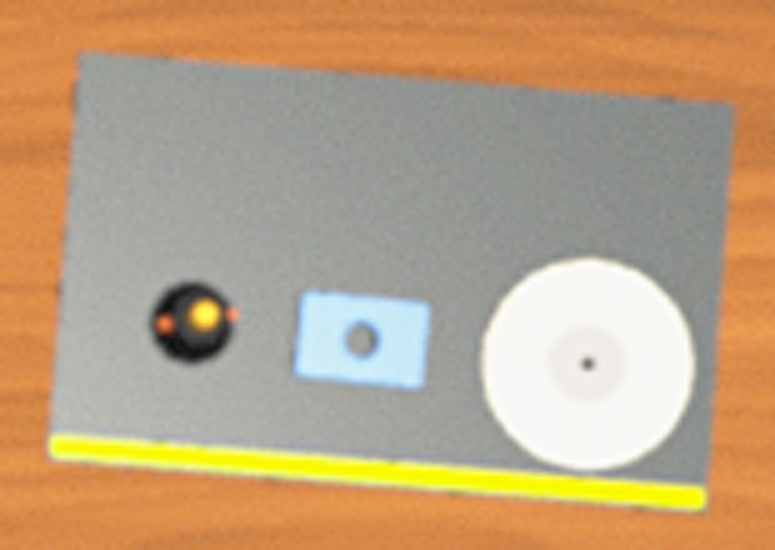

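View pics/c11.png

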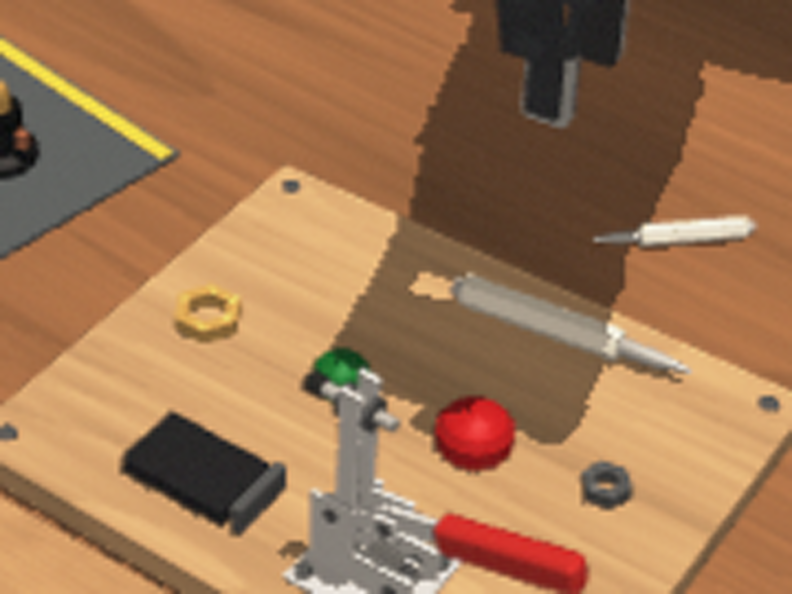

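The plate lies on the line with its hole at crop (362,341), clear of and square with everything. Now the punch.

```bash
python3 - <<'E'
from h import *
c=load('t8')
def B(u,v,z): return px(c,(u+.5)/5-.5+300,(v+.5)/5-.5+105,z)[:2]
d=B(362,341,11)-MC; print('plate mat',R.from_euler('z',-MY).apply([*d,0]), 'len',np.linalg.norm(B(300,291,11)-B(430,302,11)))
q=att(10.2); g=[474.5,209.4]
bot.servo_line(p3(g,60),speed=200)
r=bot.servo_line(p3(g,11),speed=80,until_force=8); st(r)
bot.move_gripper(4,60); st('grip')
z=bot.read_state()['ee_pos'][2]
bot.servo_line(p3(g,z+50),speed=120); st('lift')
shot('scene','s9'); crop('s9',220,180,400,315,4.4,'c12')
E
```

```text
plate mat [-31.42685504  14.10977524   0.        ] len 62.71678181396763
False t21.3 [474.7 209.5  11.3] F [ 0.1 -1.1  0.4] w45.1
grip t21.7 [474.8 209.5  11.7] F [-2.5 -1.3  6.2] w13.0
lift t22.3 [474.2 209.3  61.3] F [-0.9 -0.6 -0.3] w13.1
```

View pics/c12.png

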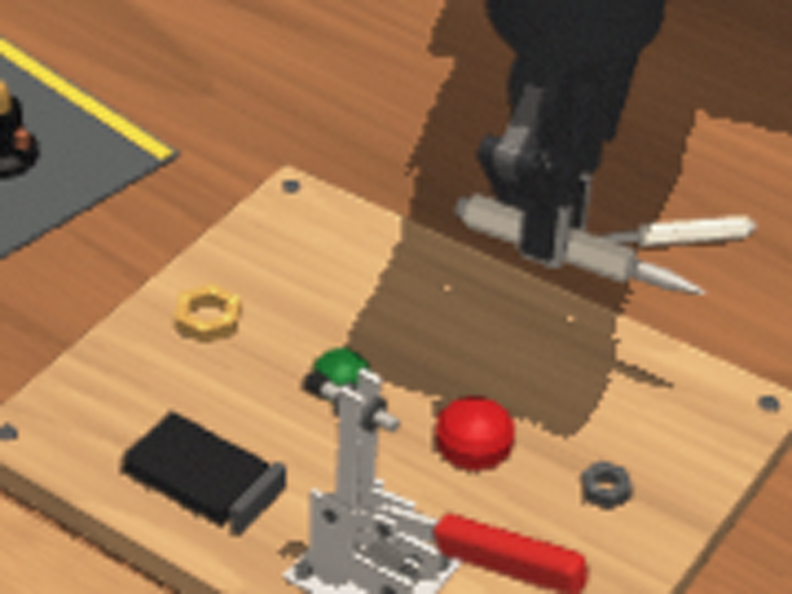

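The punch is held level and clear of the board. I'll place it behind the plate.

```bash
python3 - <<'E'
from h import *
s=bot.read_state()['ee_pos']; bot.servo_line([s[0],s[1],95],speed=150)
q=att(np.degrees(MY)); t=mat(32,12)
bot.move_to(p3(t,90),q)
bot.servo_line(p3(t,3),speed=150); 
r=bot.servo_line(p3(t,-9),speed=25,until_force=5); st(r)
bot.move_gripper(26,20); bot.dwell(.2)
bot.move_gripper(34); st()
bot.servo_line(p3(t,100),speed=200)
q=att(np.degrees(JY))
bot.move_to([555.3,229.5,100],q); bot.move_gripper(60,60); st()
shot('top','t10'); shot('scene','s10'); crop('t10',300,105,455,215,5,'c13')
crop('s10',100,140,300,290,4,'c14')
E
```

```text
True t25.4 [ 593.1 -187.8   -3.3] F [-0.8  0.4  4.7] w13.3
 t26.1 [ 592.6 -187.6   -4. ] F [-0.   0.1  0.4] w33.7
 t28.7 [555.4 229.2 100. ] F [-0.2 -0.7  0.5] w60.1
```

View pics/c13.png

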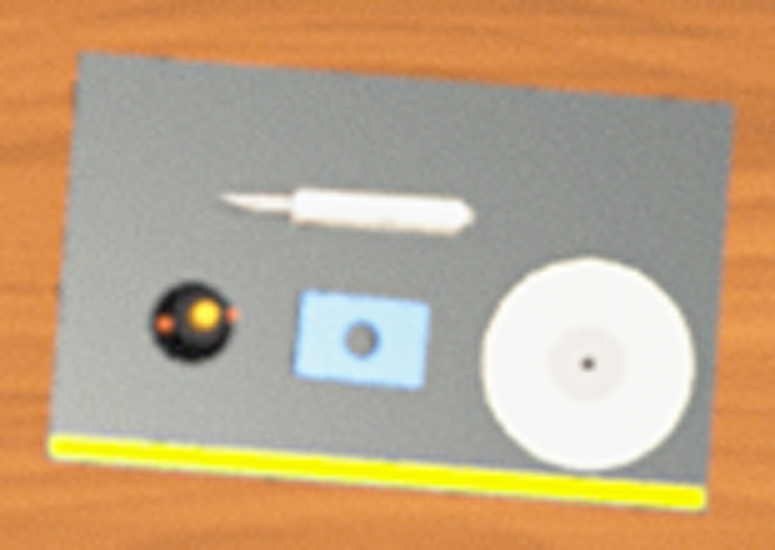

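View pics/s10.png

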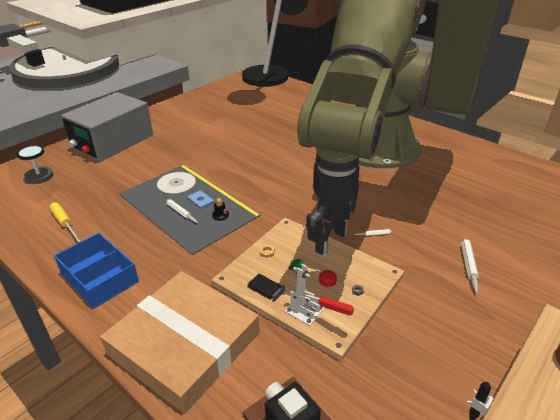

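The punch lies parallel at crop (220–472, 190–235), behind the plate. Next is the red lens.

```bash
python3 - <<'E'
from h import *
g=[555.3,229.5]
bot.servo_line(p3(g,40),speed=200)
r=bot.servo_line(p3(g,10.5),speed=60,until_force=8); st(r)
bot.move_gripper(20,50); st('grip')
z=bot.read_state()['ee_pos'][2]; print('zg',z)
bot.servo_line(p3(g,z+15),speed=60); st('lift')
bot.servo_line(p3(g,110),speed=150); st('lift')
shot('scene','s11'); crop('s11',220,150,400,285,4.4,'c15')
E
```

```text
False t29.9 [555.4 229.6  10.5] F [ 0.4 -0.5  0.2] w59.9
grip t30.2 [555.7 229.6  11.3] F [-1.3 -0.6  6.2] w33.1
zg 11.256976183295501
lift t30.7 [555.5 229.6  26.7] F [ 0.3  0.1 -0.6] w32.8
lift t31.4 [554.8 229.3 108.9] F [ 0.7  0.8 -0.8] w33.2
```

View pics/c15.png

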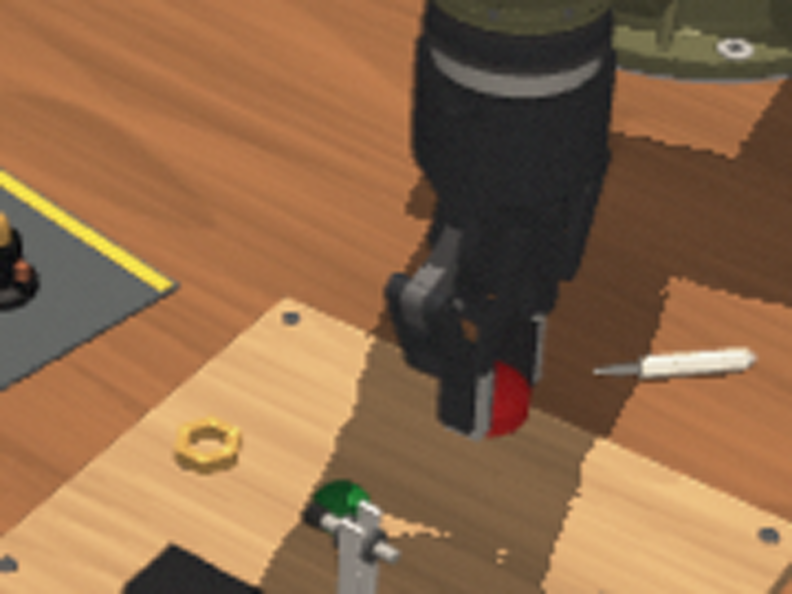

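The lens is held dome up at crop (510,400). I'll place it on the disc.

```bash
python3 - <<'E'
from h import *
q=att(np.degrees(MY)); t=[518.9,-290.5]
bot.move_to(p3(t,100),q); st()
bot.servo_line(p3(t,5),speed=150)
r=bot.servo_line(p3(t,-6),speed=25,until_force=5); st(r)
bot.move_gripper(44,20); bot.dwell(.2); bot.move_gripper(54); st()
bot.servo_line(p3(t,110),speed=200)
q=att(0); bot.move_to([573.7,85.2,100],q); bot.move_gripper(48,60); st()
shot('top','t12'); shot('scene','s12'); crop('t12',300,105,455,215,5,'c16'); crop('t12',240,130,290,170,12,'c17'); crop('s12',220,190,340,280,6,'c18')
E
```

```text
t33.3 [ 519.4 -289.7  100. ] F [-0.4 -0.1 -0.7] w33.3
True t34.5 [ 519.3 -290.8   -1.7] F [-1.5  0.9  6.4] w33.3
 t35.2 [ 518.9 -290.5   -2.5] F [-0.1  1.   0. ] w53.9
 t37.5 [573.8  84.5 100. ] F [-0.7 -0.2 -0. ] w48.3
```

View pics/c16.png

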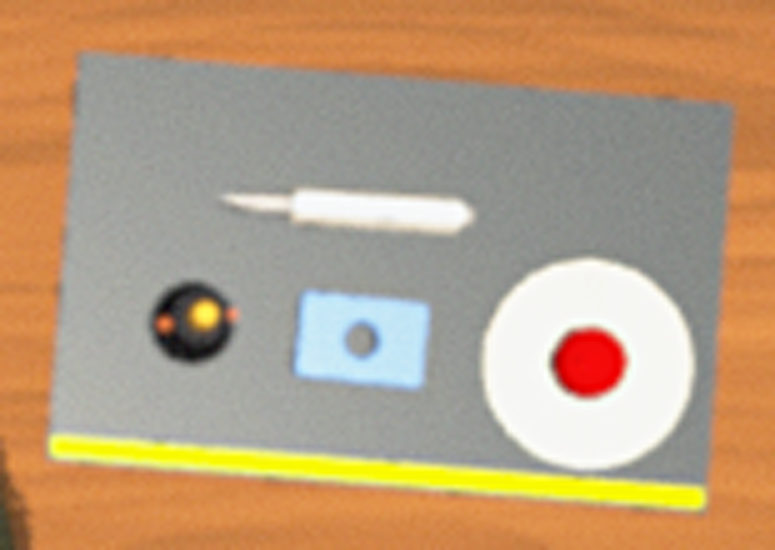

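View pics/c18.png

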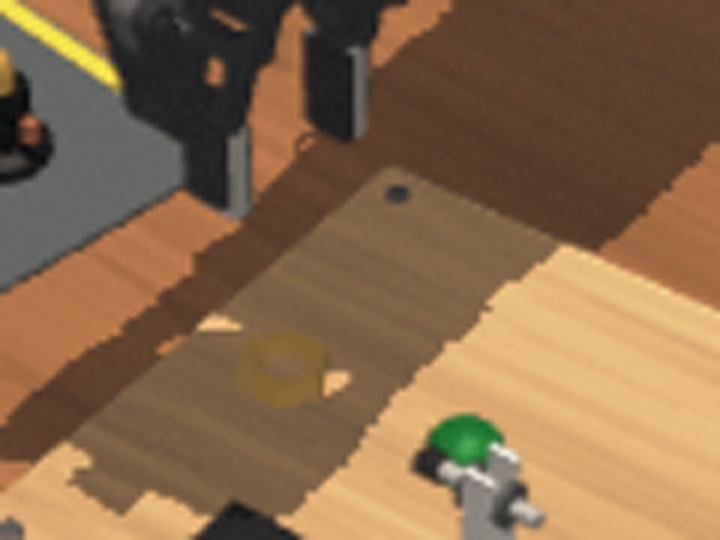

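The lens is centred on the disc at crop (589,362). Before gripping the nut I'll refine its angle and centre from the unobstructed first pictures.

```bash
python3 - <<'E'
from h import *
crop('top0',245,138,280,170,16,'c19'); crop('scene0',250,235,290,270,15,'c20')
a=cv2.imread('pics/c19.png');b=cv2.imread('pics/c20.png');h=max(a.shape[0],b.shape[0])
o=np.zeros((h,a.shape[1]+b.shape[1],3),np.uint8);o[:a.shape[0],:a.shape[1]]=a;o[:b.shape[0],a.shape[1]:]=b
cv2.imwrite('pics/c21.png',cv2.resize(o,None,fx=.69,fy=.69)) 
# fit hexagon: model ring rendered vs. yellowness
from scipy.optimize import minimize
c=load('top0');im=c['image'].astype(float)
def rend(cx,cy,th,S=4):
    ks=np.radians(np.arange(6)*60+30)+th; hx=[(cx+17.32*np.cos(k),cy+17.32*np.sin(k)) for k in ks]
    kk=np.linspace(0,2*np.pi,60);hl=[(cx+9*np.cos(k),cy+9*np.sin(k)) for k in kk]
    m=np.zeros((32*S*2,35*S*2),np.float32)
    for pts,val in((hx,1),(hl,0)):
        P=np.array([proj(c,[x,y,26]) for x,y in pts]); P=(P-[245,138]+.5)*S*2-.5
        cv2.fillPoly(m,[np.round(P*16).astype(np.int32)],val,shift=4)
    return cv2.resize(m,(35,32),interpolation=cv2.INTER_AREA)
roi=im[138:170,245:280]; s=roi[...,2]+roi[...,1]-2*roi[...,0]; s=s-np.median(s)
best=max(((float(np.corrcoef(cv2.GaussianBlur(rend(573.7+dx,85.2+dy,np.radians(t)),(0,0),.6).ravel(),s.ravel())[0,1]),dx,dy,t) for dx in np.arange(-2,2.1,.5) for dy in np.arange(-2,2.1,.5) for t in range(-30,30,5)))
print(best)
for t in range(-30,30,5):
    print(t,round(max(float(np.corrcoef(cv2.GaussianBlur(rend(573.7+best[1],85.2+best[2],np.radians(t)),(0,0),.6).ravel(),s.ravel())[0,1]) for _ in [0]),3),end='; ')
E
```

```text
(0.9668303849951819, np.float64(0.0), np.float64(0.0), 5)
-30 0.95; -25 0.949; -20 0.95; -15 0.954; -10 0.959; -5 0.963; 0 0.965; 5 0.967; 10 0.965; 15 0.961; 20 0.957; 25 0.953;
```

View pics/c21.png

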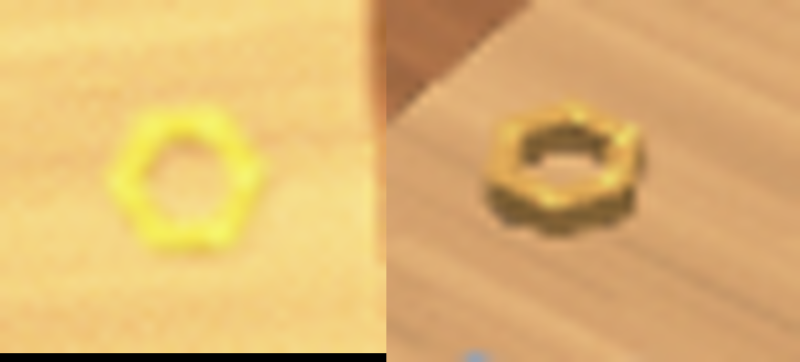

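The fit gives centre (573.7, 85.2) and flats square to about +4°. Gripping there.

```bash
python3 - <<'E'
from h import *
g=[573.7,85.2]; q=att(4)
bot.move_to(p3(g,50),q)
r=bot.servo_line(p3(g,9.5),speed=60,until_force=8); st(r)
bot.move_gripper(15,50); st('grip')
bot.dwell(.2); st(); 
bot.servo_line(p3(g,25),speed=60); st('lift')
bot.servo_line(p3(g,110),speed=150); st('lift')
shot('scene','s13'); shot('top','t13'); crop('s13',200,150,340,255,5.5,'c22')
E
```

```text
False t38.8 [573.9  85.2   9.7] F [0.1 0.6 0. ] w47.8
grip t39.1 [574.1  85.3  10.2] F [-1.4  0.4  5.5] w28.1
 t39.3 [574.1  85.3  10.2] F [0.1 0.8 6.2] w28.0
lift t39.7 [573.9  85.2  25.4] F [ 0.8 -0.  -1.6] w27.9
lift t40.4 [573.2  85.2 109. ] F [ 0.3  0.4 -0.3] w28.1
```

View pics/c22.png

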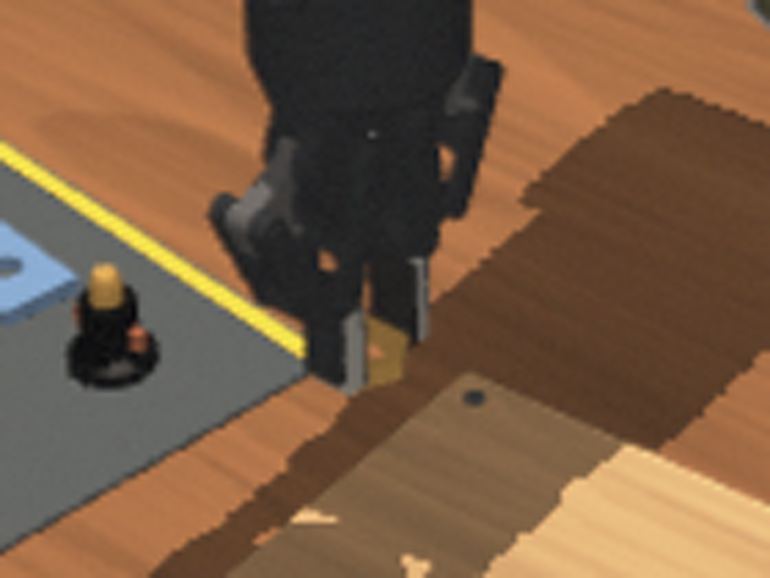

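The nut is held on its flats (28 mm reading for 30 mm, the same offset as the other parts). I'll cross-check the neck position with the scene camera before fitting.

```bash
python3 - <<'E'
from h import *
crop('scene0',200,185,240,225,14,'a1'); crop('top0',322,155,352,185,18,'a2')
a=cv2.imread('pics/a1.png');b=cv2.imread('pics/a2.png'); b=cv2.resize(b,(560,560))
cv2.imwrite('pics/c23.png',cv2.resize(np.hstack([a,b]),None,fx=.71,fy=.71))
c=load('scene0'); t=load('top0')
for z in (51,47,36,3): print(z,'scene',((proj(c,[538.6,-99.5,z])-[200,185]+.5)*14*.71).round(0),'top',((proj(t,[538.6,-99.5,z])-[322,155]+.5)*560/30*.71+[398,0]).round(0))
E
```

```text
51 scene [194. 144.] top [655. 170.]
47 scene [195. 158.] top [651. 173.]
36 scene [199. 195.] top [642. 179.]
3 scene [210. 305.] top [615. 198.]
```

View pics/c23.png

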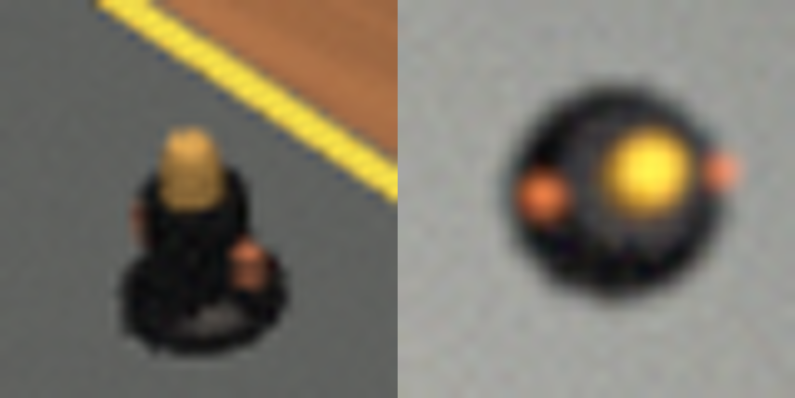

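The neck projects within about 1 mm in the top view, and picking and placing with the same camera cancels any bias. I'll lower the nut with a force guard.

```bash
python3 - <<'E'
from h import *
q=att(4); t=[538.6,-99.2]
bot.move_to(p3(t,100),q)
bot.servo_line(p3(t,50),speed=120); bot.dwell(.2); st()
r=bot.servo_line(p3(t,26),speed=25,until_force=6); st(r)
shot('scene','s14'); crop('s14',170,150,270,225,7,'c24')
E
```

```text
t42.1 [539.1 -99.2  50.8] F [-0.3  0.2 -0.9] w28.1
True t42.9 [538.5 -99.2  28.2] F [-3.1  0.2  7.4] w28.1
```

View pics/c24.png

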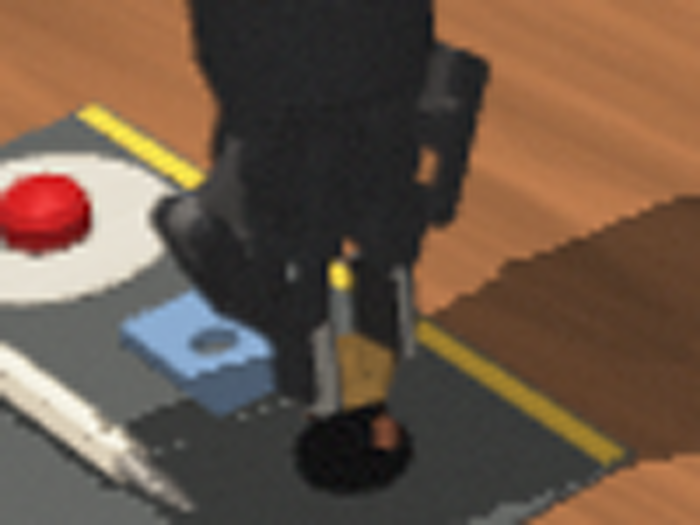

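Contact came at TCP z 28.2 (28.1 predicted for the shoulder), so the nut is seated over the neck. I'll release, retreat and check.

```bash
python3 - <<'E'
from h import *
bot.move_gripper(38,20); bot.dwell(.2); bot.move_gripper(46); st()
s=bot.read_state()['ee_pos']
bot.servo_line([s[0],s[1],140],speed=120)
bot.move_to([380,60,260],att(0)); bot.dwell(.3); st()
shot('top','t15'); shot('scene','s15'); crop('t15',300,105,455,215,5,'c25'); crop('s15',110,150,310,300,4,'c26')
c=load('s15')
E
```

```text
t43.6 [538.1 -99.1  27.6] F [-0.   0.3  0.3] w45.9
 t46.0 [380.2  59.7 259.6] F [ 0.2 -0.4  0.1] w45.8
```

View pics/c25.png

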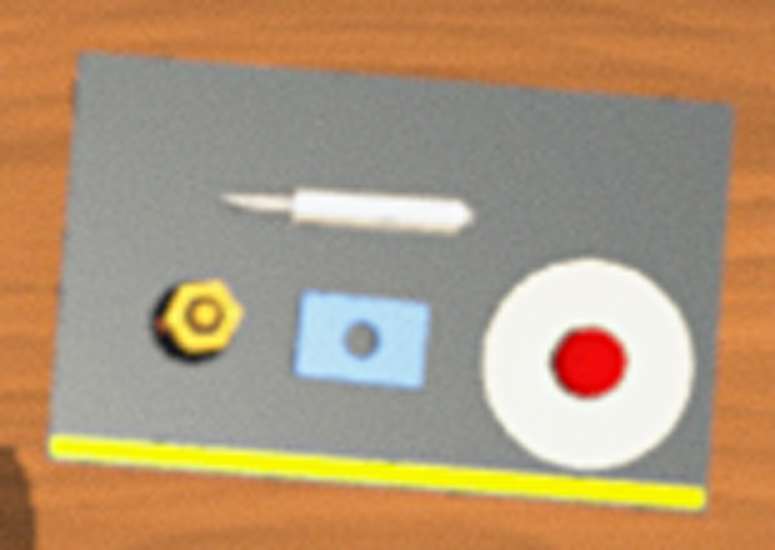

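View pics/c26.png

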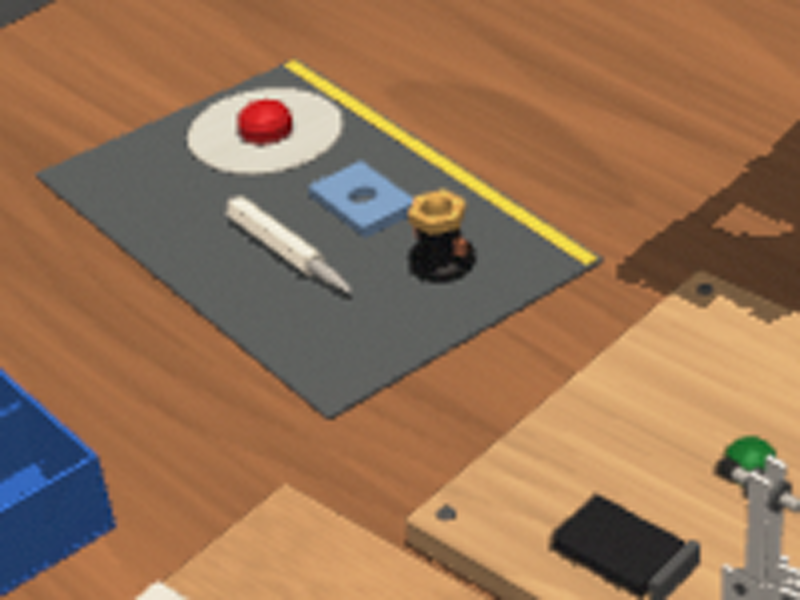

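View pics/s15.png

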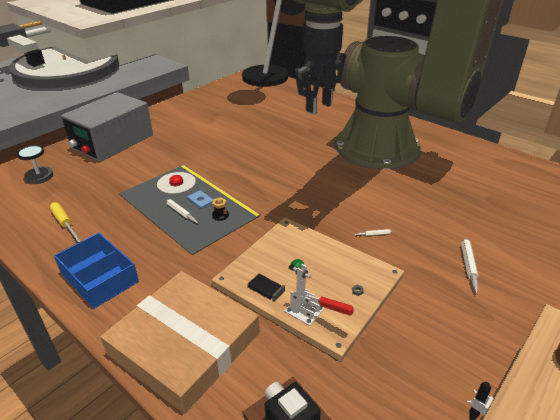

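In the top view the nut looks concentric with the neck at crop (205,315). In the scene view it's unclear how far down it sits, so I'll measure its height by depth.

```bash
python3 - <<'E'
from h import *
crop('s15',200,185,240,225,14,'a1'); crop('t15',322,155,352,185,18,'a2')
a=cv2.imread('pics/a1.png');b=cv2.resize(cv2.imread('pics/a2.png'),(560,560))
cv2.imwrite('pics/c27.png',cv2.resize(np.hstack([a,b]),None,fx=.71,fy=.71))
for tag in('t15','s15'):
    c=load(tag); im=c['image']; hsv=cv2.cvtColor(im,cv2.COLOR_BGR2HSV)
    u,v=proj(c,[538.5,-99.3,44]); u=int(u);v=int(v)
    for y in range(v-8,v+9,2): print(v and y,[int(px(c,x,y)[2]) for x in range(u-10,u+11,2)])
c=load('s15')
# expected: nut outline if seated (z36..44) vs on top of neck (z~47..55)
for z in (36,44,51): print(z,((np.array([proj(c,[538.6+15*np.cos(t),-99.3+15*np.sin(t),z]) for t in np.linspace(0,6.28,40)])-[200,185]+.5)*9.94).round(0)[[0,10,20,30]].tolist())
E
```

```text
159 [2, 3, 1, 3, 4, 0, 1, 0, 5, 4, 2]
161 [0, 0, 1, 11, 4, 43, 43, 0, 3, 3, 0]
163 [0, 9, 10, 43, 43, 45, 46, 44, 5, 4, -1]
165 [4, 10, 44, 45, 44, 51, 35, 42, 44, 0, 1]
167 [11, 8, 45, 38, 47, 48, 47, 41, 44, 4, 0]
169 [5, 22, 44, 45, 45, 53, 47, 44, 42, 0, 2]
171 [5, 10, 36, 1001, 38, 36, 34, 42, 2, 4, 3]
173 [1, 12, 12, 43, 44, 43, 43, 44, 2, 2, 6]
175 [2, 6, 10, 11, 11, 12, 8, 3, 3, 1, 2]
193 [5, 3, 2, 3, 1, 4, 4, 3, 1, 3, -1]
195 [2, 3, 3, 3, 3, 1, 2, 2, 4, 2, 4]
197 [8, 1, 3, 3, 5, 3, 1, 2, 2, 2, 4]
199 [9, 10, 44, 44, 48, 52, 44, 43, 0, 0, 3]
201 [12, 12, 42, 42, 48, 48, 46, 43, 44, 2, 3]
203 [8, 3, 43, 44, 42, 46, 40, 45, 40, 5, 3]
205 [2, 1, 41, 42, 44, 42, 41, 43, 3, 5, 1]
207 [5, 5, 21, 36, 39, 39, 35, 31, 3, 2, 3]
209 [3, 1, 2, 29, 31, 30, 31, 26, 10, 2, 4]
36 [[152.0, 224.0], [245.0, 219.0], [242.0, 165.0], [151.0, 174.0]]
44 [[149.0, 197.0], [242.0, 192.0], [240.0, 138.0], [148.0, 147.0]]
51 [[147.0, 173.0], [240.0, 168.0], [237.0, 114.0], [146.0, 123.0]]
```

View pics/c27.png

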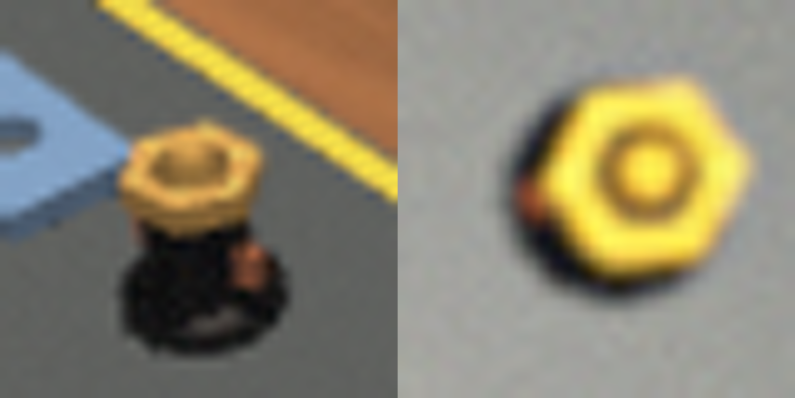

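Nut top reads 43–44 mm all round with the neck at about 51 mm, so it is flat on the shoulder (44 expected). The other checks hold, so I'm handing in.

```bash
python3 - <<'E'
from h import *
c=load('t15')
def L(p): return R.from_euler('z',-MY).apply([*(p[:2]-MC),0])[:2].round(1)
B=lambda u,v,z:px(c,(u+.5)/5-.5+300,(v+.5)/5-.5+105,z)
print('punch',L((B(294,206,15)+B(465,216,15))/2),'lens',L(B(590,362,15)),'dot',L(B(588,364,5)),'lens z',px(c,417,177)[2],'plate z',px(c,364,168)[2])
bot.finish_job()
E
```

```text
punch [31.2 11.2] lens [-33.3 -94.4] dot [-33.3 -96.8] lens z 27.25165080046372 plate z 12.109417265561433
the job is handed in; nothing more can be done
```

The job is handed in, at about 46 s of the 115 s allowed. The clamp was thrown open before the plate left the jig, and the plate, punch, lens and nut were then laid out on the mat. `finish_job` reports no verdict.

My last checks (mat frame, in mm):

| Part | Last check |
|---|---|
| Clamp | Arm upright and handle back in the last picture; the joint angle itself can't be read |
| Plate | At (-31.4, 14.1), parallel to the stripe by eye, top at z ≈ 12 (11 expected), clear of both neighbours |
| Lens | About 2 from the disc's centre, dome up, top at z ≈ 27 (24.5 expected; depth is noisy) |
| Locknut | Concentric with the neck, top at z ≈ 43–44 (44 expected), flat on the shoulder |
| Punch | At (31, 11), parallel to the stripe by eye, about 63 behind the plate's centre |

**Disagreement with the data:** the fingertips were about 8–17 mm above the reported TCP, not 19 mm ahead of it. Because of that, my first grip on the plate closed above it without touching it. I used the measured offset from then on. The plate was also let go a few millimetres above the mat, because the fingertips reached it first, but it landed in place.

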